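# Bleed the airbrush air tank

### The arm

A 6-joint arm with a two-finger parallel gripper is mounted at the origin on the work surface. World frame = base frame: x ahead of the robot, y to its left, z up, the work surface at z = 0. Lengths are in m, angles in degrees, forces in N, time in s.
With the tool pointing down it reaches from about 0.25 to 0.725 m from the base axis. Payload 9.7 kg.
Tool frame: the origin (TCP) lies midway between the tips of the shut fingers; the grasp point (between the pads) lies 19 mm behind it (bot.hold_point_z is the distance from the TCP to the grasp point, in m); z points along the fingers, y is the line along which they close (so a half turn about z gives the same grasp; the last joint's range is limited). The gripper opens to 85 mm and grips with 20 to 120 N. Pads are 22 mm wide; open, the fingers measure 114 mm over their backs; the gripper's body (76 mm by 85 mm) begins 54 mm behind the grasp point. The pads swing forward as they close: fully open they stand 13 mm farther back than shut.
Start: joints at [63.197, 4.979, 10.078, 95.1, 0, 90], TCP at [0.248, 0.491, 0.231] pointing down, gripper open.
Joint ranges: [-179.16, 179.16], [-48.56, 103.87], [-65.8, 70.77], [-126.05, 130.52], [-82.76, 87.17], [-180, 180]. Speed limits (degrees/s): [127.2, 127.2, 147.25, 180, 180, 180].

### API

Orientations are given as [roll, pitch, yaw] about the fixed x, y, z axes, in that order (R = Rz(yaw) Ry(pitch) Rx(roll)).
In Python, from workcell import bot gives the robot as it stands.
- The arm moves only by the tool play_rows, never from a script. Its argument "steps" is a list that holds one entry, the list of rows, each a list of 4 numbers: the shift along the tool's x, y, z in m, then the turn about the tool's z in rad. In form: [[[tx, ty, tz, yaw], ...]]. A call has exactly 5 rows; each row shifts and turns the commanded pose from where the row before left it, along the tool's axes as they then stand; what a row does not reach is not made up. A row lasts 1/12 s, in which the tool goes at most 41.7 mm and 7.16 degrees, less where a joint would pass 70% of its speed; a pose out of reach is approached as far as the arm can. A call is refused whole if a number of a shift passes 0.0417 or a number of a turn 0.125, either way. A call with a gripper value outside its range is refused whole. "gripper" is the finger opening in m, from 0 to 0.0854, set as the call begins (left out, the last holds). The fingers move at their own pace and stop on an object; "squeeze" is the grip in N (left out, the last holds). Time passes only in rows, so rows that do not move let the fingers close, or fill a call up. It gives the time, the measured TCP pose, the force, the opening and the grip force at its end, in the units of the state.
- bot.get_obs(): the state, without advancing time (a new reading comes with each control period).
- bot.camera(name): name is "scene" or "side" or "wrist"; returns a dict with "img" (384x512x3 uint8, blue, green, red), "vfov" (degrees; the focal length in pixels is half the picture's height over the tangent of half this angle, whatever the lens; pixels are square), "cx", "cy" (the principal point, pixels), "xyz" and "attitude" of the camera in the world. Camera axes: x right, y down, z forward; pixel columns grow to the right and rows downward; lengths in m; the calibration is good to about 2 mm. The wrist camera is an equidistant fisheye: a pixel r from the principal point sees the ray r / f radians off the axis. A picture is of the moment at which its call begins. There is no depth.
- bot.job_done(): hands the job in; it is judged then, once.
The state is a dict: "time": time; "q": joint angles; "qd": joint speeds; "joint_efforts": joint torques, N m; "ee_pos": TCP position; "tcp_rot": TCP orientation; "wrist_force": force on the tool from outside, world axes, zero at the start; "torque": the same for the moment, N m; "opening": finger opening in m; "grasp_force": force on a finger pad.
Only numpy, scipy, OpenCV 4.12 (cv2) and the standard library are available. Lean on these libraries where they do the work, as an engineer would, in place of code of your own. Each camera call takes 0.05 s, during which the arm holds its last target. There are 200 camera calls.

### The job

Let the air out of the blue airbrush tank: unscrew the small knurled brass lock nut on its bleed valve counter-clockwise until it comes up against its stop and let go of it, then press the freed red valve tip gently down until it bottoms on its seat, hold it there with a light push of about 10 N for a good second, and let go so that it springs back, leaving the nut unscrewed. The thin stem and pin bend easily, so neither lean the stem over nor press any harder than that, and leave the paint pots and the brush cup where they stand.

Things in the scene. Friction and masses are not known exactly. Their poses are not given: they have to be found in the camera images.
- lock_nut (a joint): Knurled brass lock nut of the bleed valve, 14 mm in diameter, 10 mm high, axis vertical; can be gripped at any yaw. Angle in rad: 0 = screwed down tight, grows counter-clockwise seen from above, stops at 4.0 = fully unscrewed; starts at 0.05 to 0.5. It climbs 1.8 mm per rad along the pin, so a gripping hand should rise with it. It has a light drag (below 0.06 N m) and stays where it is left.
- nut_center (a point): Centre of the lock nut, on its axis, half-way up. With the nut tight it is 155.5 mm above the tank's origin and 19 mm below the top of the red tip, and the nut's underside rests on the stem's top. The nut rides on the pin and sinks with it. Around it is free space: the bare stem below it stands 28 mm out of a brass boss 26 mm in diameter on the tank.
- valve_pin (a joint): How far the valve pin is pressed down, in m: 0 = up, grows downwards. A spring pushes back with 2.4 N at first and 0.4 N more per mm; after 1.5 to 5 mm (differs from start to start, cannot be seen) the pin bottoms on a rubber seat, and the push then climbs steeply, by some 10 N per mm. It can only sink as far as the nut has been raised, so it is locked while the nut is tight.
- tip_top (a point): Centre of the top of the red valve tip, a disc 7 mm in diameter and 4 mm thick on top of the pin (pin 4.4 mm in diameter), 174.5 mm above the tank's origin when up; it stands 14 mm above the top of the tight nut and about 6.8 mm above the top of the fully unscrewed nut.
- valve_tip: The same red valve tip: origin at the centre of its top. It bends beyond 15 N of push.
- stem_top (a point): Centre of the top of the steel valve stem, 10 mm in diameter, 150.5 mm above the tank's origin; z along the stem, upright at rest. The stem sits in a rubber grommet 28 mm lower and leans, springing back, when pushed sideways: about 2.5 N m per rad. It tears loose when leaned over by more than 0.15 rad.
- tank: Blue air tank, a cylinder 90 mm in diameter, 210 mm long, lying along its y axis on a plywood board 160 x 290 x 14 mm on four levelling feet; it cannot move. Origin under the board's centre, 2 to 22 mm above the table (differs from start to start); the valve stands upright over it. Top of the tank 114 mm, of the black gauge on its -x side 90 mm above the origin.
- green_pot: Bystander: white paint pot with a green cap, 56 mm in diameter, 52 mm high; origin under its base.
- black_pot: Bystander: black paint pot, 56 mm in diameter, 52 mm high; origin under its base.
- brush_cup: Bystander: clear cup 72 mm wide, 100 mm high, with brushes up to 175 mm above the table; origin under its base.

How it is judged (in metres and radians):
On the way, in this order (a step that is already met when the one before it is completed fails the run):
1. the lock nut is unscrewed (beyond 3.6 rad), let go of, with the pin up (value of joint lock_nut above 3.6 rad and value of joint valve_pin below 0.001 m and contact force between the fingers and tank below 0.1 N), for 0.1 s.
2. the red tip is pressed down onto its seat (more than 1.2 mm) and held there with 7 to 15 N for 0.7 s (value of joint valve_pin above 0.0012 m and contact force between the fingers and valve_tip above 7 N), for 0.7 s.
At the end, for the whole second after the job is handed in: The lock nut is still unscrewed (beyond 3.4 rad), the tip has sprung back up (pin within 1 mm of its upper end), the stem is upright within 0.05 rad, and the two paint pots and the brush cup stand upright (within 0.15 rad) within 20 mm of where they were (value of joint lock_nut above 3.4 rad and value of joint valve_pin below 0.001 m and angle between stem_top's own z axis and vertical below 0.05 rad and distance of each of green_pot, black_pot, brush_cup from where it was at the start of the episode below 0.02 m and angle between each of green_pot, black_pot, brush_cup's own z axis and vertical below 0.15 rad); the robot touches nothing.
It fails at once if the red valve tip is pushed with more than 15 N (contact force between anything else and valve_tip above 15 N).
It fails at once if the valve stem is leaned over by more than 0.15 rad (angle between stem_top's own z axis and vertical above 0.15 rad).
It fails at once if a paint pot or the brush cup is shoved by more than 20 mm or tipped (not (distance of each of green_pot, black_pot, brush_cup from where it was at the start of the episode below 0.02 m and angle between each of green_pot, black_pot, brush_cup's own z axis and vertical below 0.15 rad)).
It also fails if it takes over 67 s, if anything falls off the work surface, if the arm or the gripper's body presses on something with over 40 N, if the wrist force passes 120 N, or if a joint passes its speed limit or range.

## Working session

There is one attempt and no reset: what is moved stays moved. The work goes in short steps, Python scripts to look and compute and a tool call to move; the robot and the scene stay as the last step left them, time stands still between calls to the robot, and variables do not carry over. Pictures are saved under pics/ and viewed, at most 10 in all, crops included, and the job is handed in when it is done.

Besides the shell and the picture viewer there is one more tool, called as a command line: name --argument value ..., lists and objects as JSON in quotes. play_rows: Moves the arm, as the interface text tells. Its arguments: {"type":"object","properties":{"steps":{"type":"array","items":{"type":"array","items":{"type":"array","items":{"type":"number"}}}},"gripper":{"type":"number"},"squeeze":{"type":"number"}},"required":["steps"]}

```bash
mkdir -p pics; cat > h.py <<'E'
import numpy as np, cv2
from scipy.spatial.transform import Rotation as R
from workcell import bot
def cam(n,save=None):
    c=bot.camera(n)
    if save: cv2.imwrite('pics/'+save,c['img'])
    return c
def ray(c,u,v,fish=False):
    H=c['img'].shape[0]; f=H/2/np.tan(np.radians(c['vfov'])/2)
    x,y=u-c['cx'],v-c['cy']
    if fish:
        r=np.hypot(x,y); t=r/f; s=np.sin(t)/max(r,1e-9); d=np.array([x*s,y*s,np.cos(t)])
    else: d=np.array([x,y,f])/np.linalg.norm([x,y,f])
    return np.array(c['xyz']),R.from_euler('xyz',c['attitude'],degrees=True).as_matrix()@d
def tri(rs):
    A=np.zeros((3,3));b=np.zeros(3)
    for o,d in rs:
        P=np.eye(3)-np.outer(d,d);A+=P;b+=P@o
    p=np.linalg.solve(A,b); return p,[np.linalg.norm((np.eye(3)-np.outer(d,d))@(p-o)) for o,d in rs]
E
python3 - <<'E'
from h import *
cs=[cam(n) for n in('scene','side','wrist')]
for c in cs: print({k:v for k,v in c.items() if k!='img'})
cv2.imwrite('pics/a.png',np.hstack([cs[0]['img'],cs[1]['img']])[:, :][:, ::1] if 0 else cv2.resize(np.vstack([cs[0]['img'],cs[1]['img']]),None,fx=.78,fy=.78))
for c in cs:
    b,g,r=[c['img'][:,:,i].astype(int) for i in range(3)]
    m=((r>110)&(r>2*g)&(r>2*b)).astype('uint8')
    n,l,s,ct=cv2.connectedComponentsWithStats(m)
    print([(s[i].tolist(),ct[i].round(1).tolist()) for i in range(1,n) if s[i][4]>4])
print(bot.get_obs())
E
```

```text
{'vfov': 55.81152397545259, 'cx': 260.5147422171844, 'cy': 191.3605899552488, 'xyz': array([1.02709496, 0.03832532, 0.75967515]), 'attitude': array([-142.83600146,   -0.93139506,   92.85827039])}
{'vfov': 57.43487997004354, 'cx': 246.33592942803256, 'cy': 192.6987415616513, 'xyz': array([0.47515203, 0.53543109, 0.56417821]), 'attitude': array([-129.76205202,    0.32610523, -166.67745364])}
{'vfov': 65.70646984690485, 'cx': 252.68804816566032, 'cy': 191.75659944526586, 'xyz': array([0.18718945, 0.52190642, 0.37280392]), 'attitude': array([1.64248861e+02, 1.41872962e-02, 6.31989189e+01])}
[]
[([280, 78, 16, 7, 86], [287.2, 80.9]), ([218, 106, 21, 8, 58], [227.8, 109.2])]
[]
{'time': 0.15, 'q': array([6.31987351e+01, 5.00429527e+00, 1.00445867e+01, 9.51000567e+01,
       7.47523432e-04, 9.00013375e+01]), 'qd': array([-0.0101783 , -0.10188428,  0.18064389, -0.07968285,  0.00432277,
        0.06338723]), 'joint_efforts': array([ 1.85323115e-03, -5.20763648e+01,  4.65044439e+01,  1.38646815e-02,
        6.66106735e-05,  1.86263685e-05]), 'ee_pos': array([0.24790899, 0.49075771, 0.23073912]), 'tcp_rot': array([-1.79940235e+02, -7.46127900e-04,  1.53197397e+02]), 'wrist_force': array([ 0.1031553 , -0.40826081,  0.4834195 ]), 'torque': array([0.00347299, 0.03708259, 0.01192058]), 'grasp_force': 0.0, 'opening': 0.08569732144920185}
```

View pics/a.png

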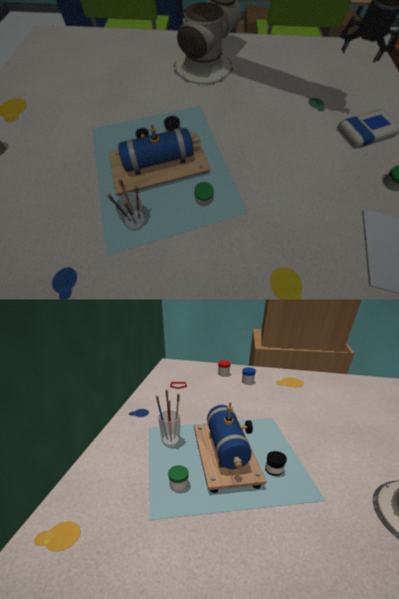

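The scene view shows the valve at about (197,163) px; in the side view it is at about (293,135) px. I'll zoom in on both.

```bash
python3 - <<'E'
from h import *
a=cam('scene');b=cam('side')
A=cv2.resize(a['img'][135:195,160:240],None,fx=7,fy=7,interpolation=2)
B=cv2.resize(b['img'][115:175,260:320],None,fx=7,fy=7,interpolation=2)
o=np.hstack([A,B]);print(o.shape)
cv2.imwrite('pics/b.png',cv2.resize(o,None,fx=.8,fy=.8))
for (p,q) in [((197,163),(293,135))]: print(tri([ray(a,*p),ray(b,*q)]))
E
```

```text
(420, 980, 3)
(array([ 0.52921745, -0.10985703,  0.18855424]), [np.float64(0.001002954315081927), np.float64(0.0010029543150818657)])
```

View pics/b.png

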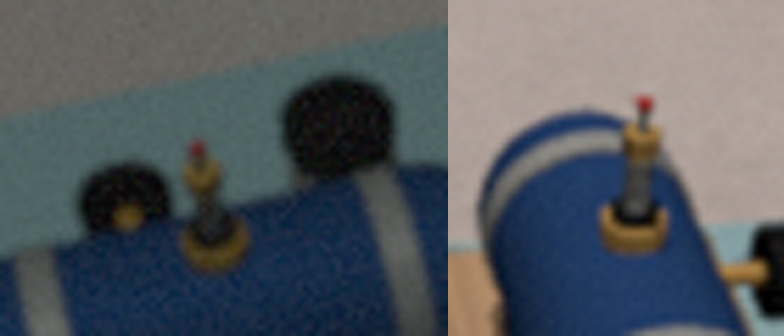

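```bash
python3 - <<'E'
from h import *
a=cam('scene');b=cam('side')
t=lambda p,q: print(*[np.round(x,4) for x in tri([ray(a,*p),ray(b,*q)])])
t((195.2,161.4),(295,133.6)); t((196.1,166.3),(294.5,140))
for uv in [(170,285),(262,247)]:
    o,d=ray(a,*uv);print(o-d*o[2]/d[2])
E
```

```text
[ 0.5258 -0.1141  0.1897] [0.0008 0.0008]
[ 0.5257 -0.1142  0.1741] [0.0007 0.0007]
[ 0.72057004 -0.1631029   0.        ]
[0.61531227 0.03363563 0.        ]
```

play_rows --steps '[[[-0.026,-0.021,-0.004,0],[-0.026,-0.021,-0.004,0],[-0.026,-0.021,-0.004,0],[-0.026,-0.021,-0.004,0],[-0.026,-0.021,-0.004,0]]]'

```text
time: 0.77
ee_pos: [0.3169, 0.3372, 0.2515]
tcp_rot: [180.0, 0.0, 153.2]
wrist_force: [-0.1, 0.3, -0.1]
opening: 0.0856
grasp_force: 0.0
```

play_rows --steps '[[[-0.026,-0.021,-0.004,0],[-0.026,-0.021,-0.004,0],[-0.026,-0.021,-0.004,0],[-0.026,-0.021,-0.004,0],[-0.026,-0.021,-0.004,0]]]'

```text
time: 1.18
ee_pos: [0.3857, 0.1847, 0.2717]
tcp_rot: [180.0, 0.0, 153.2]
wrist_force: [1.1, 1.0, 0.6]
opening: 0.0854
grasp_force: 0.0
```

play_rows --steps '[[[-0.026,-0.021,-0.004,0],[-0.026,-0.021,-0.004,0],[-0.026,-0.021,-0.004,0],[-0.026,-0.021,-0.004,0],[-0.026,-0.021,-0.004,0]]]'

```text
time: 1.6
ee_pos: [0.4544, 0.0322, 0.2917]
tcp_rot: [180.0, 0.0, 153.2]
wrist_force: [0.5, 0.8, 0.1]
opening: 0.0858
grasp_force: 0.0
```

play_rows --steps '[[[-0.026,-0.021,-0.002,0],[-0.026,-0.021,0,0],[-0.026,-0.021,0,0],[-0.026,-0.021,0,0],[0,0,0,0]]]'

```text
time: 2.02
ee_pos: [0.5104, -0.0922, 0.292]
tcp_rot: [-179.9, -0.0, 153.0]
wrist_force: [0.9, 0.1, 0.6]
opening: 0.0854
grasp_force: 0.0
```

```bash
python3 - <<'E'
from h import *
o=bot.get_obs();print(o['q'],o['ee_pos'],o['tcp_rot'],o['time'])
c=cam('wrist','c.png');print(c['xyz'],c['attitude'])
E
```

```text
[-1.02072063e+01  2.54905393e+00  1.43675856e+01  1.01869484e+02
 -6.63865346e-02  1.67990602e+01] [ 0.5104424  -0.09224489  0.2919762 ] [-1.79921721e+02 -2.95910655e-02  1.52993743e+02] 2.0167
[ 0.4499195  -0.06084102  0.4341588 ] [1.64277311e+02 2.17755843e-02 6.29959690e+01]
```

View pics/c.png

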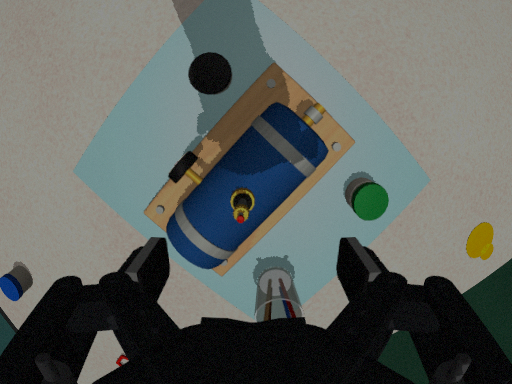

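The wrist view shows the red tip at about (240,218) px, with the boss at (242,202). The surroundings are clear.

```bash
cat >> h.py <<'E'
def redtip(z,name='wrist'):
    c=cam(name); b,g,r=[c['img'][:,:,i].astype(int) for i in range(3)]
    m=((r>100)&(r>2*g)&(r>2*b)).astype('uint8'); 
    n,l,s,ct=cv2.connectedComponentsWithStats(m)
    for i in range(1,n):
        if s[i][4]>4:
            o,d=ray(c,*ct[i],fish=name=='wrist'); print(s[i],ct[i].round(1),(o+d*(z-o[2])/d[2]).round(4))
    return c
E
python3 - <<'E'
from h import *
redtip(.19)
a=[ (195.2,161.4),(295,133.6)]
o=bot.get_obs();print(o['ee_pos'],o['tcp_rot'])
E
```

```text
[235 218   8   7  41] [238.6 220.8] [ 0.5284 -0.1134  0.19  ]
[116 356  13  11  43] [120.4 360.2] [ 0.6339 -0.3448  0.19  ]
[ 0.50912393 -0.08897399  0.29269723] [-1.79985796e+02 -6.83704521e-02  1.53066323e+02]
```

play_rows --steps '[[[-0.028,-0.013,0,0],[0,0,0,0.12],[0,0,0,0.12],[0,0,0,0.12],[0,0,0,0.12]]]'

```text
time: 2.53
ee_pos: [0.5279, -0.1111, 0.2936]
tcp_rot: [180.0, -0.0, 125.4]
wrist_force: [0.4, 0.2, -0.2]
opening: 0.0857
grasp_force: 0.0
```

play_rows --steps '[[[0,0,0,0.12],[0,0,0,0.12],[0,0,0,0.12],[0,0,0,0.12],[0,0,0,0.12]]]'

```text
time: 2.95
ee_pos: [0.5278, -0.1109, 0.2937]
tcp_rot: [180.0, -0.0, 91.1]
wrist_force: [0.0, 0.6, -0.0]
opening: 0.0852
grasp_force: 0.0
```

play_rows --steps '[[[0,0,0,0.12],[0,0,0,0.12],[0,0,0,0.12],[0,0,0,0.12],[0,0,0,0.12]]]'

```text
time: 3.37
ee_pos: [0.5278, -0.1109, 0.2937]
tcp_rot: [180.0, -0.0, 56.7]
wrist_force: [-0.2, 0.8, 0.3]
opening: 0.0855
grasp_force: 0.0
```

play_rows --steps '[[[0,0,0,0.12],[0,0,0,0.12],[0,0,0,0.12],[0,0,0,0.12],[0,0,0,0.12]]]'

```text
time: 3.78
ee_pos: [0.5278, -0.1109, 0.2938]
tcp_rot: [180.0, -0.0, 22.3]
wrist_force: [-0.1, 0.9, 0.6]
opening: 0.0855
grasp_force: 0.0
```

play_rows --steps '[[[0,0,0.01,0],[0,0,0.01,0],[0,0,0.01,0],[0,0,0,0],[0,0,0,0]]]'

```text
time: 4.2
ee_pos: [0.5277, -0.1112, 0.2635]
tcp_rot: [-180.0, 0.0, 22.6]
wrist_force: [0.1, 0.1, 0.8]
opening: 0.0856
grasp_force: 0.0
```

```bash
python3 - <<'E'
from h import *
c=redtip(.19);cv2.imwrite('pics/d.png',c['img'])
o=bot.get_obs();print(o['q'],o['ee_pos'],o['tcp_rot'],c['xyz'])
E
```

```text
[251 201   8   7  28] [254.3 203.8] [ 0.5274 -0.1128  0.19  ]
[-1.19237403e+01  4.37714108e+00  1.31066161e+01  9.87005907e+01
  5.08288817e-03  1.45458842e+02] [ 0.52795302 -0.1114598   0.26399448] [ 1.79987810e+02 -2.66745578e-02  2.26174217e+01] [ 0.59195311 -0.08479056  0.40560456]
```

View pics/d.png

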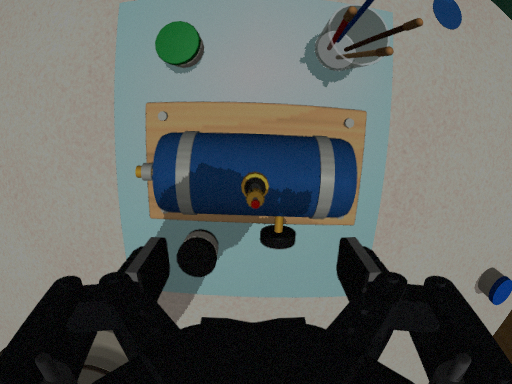

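Both wrist views agree, with the tip at about (0.5277, -0.113, 0.191). In this one it sits at (254,204) px. I'm descending around the nut now.

play_rows --steps '[[[-0.001,0.0015,0.01,0],[0,0,0.015,0],[0,0,0.015,0],[0,0,0.015,0],[0,0,0,0]]]' --gripper 0.05

```text
time: 4.67
ee_pos: [0.5271, -0.1135, 0.2064]
tcp_rot: [-179.9, 0.1, 22.6]
wrist_force: [-0.6, 0.6, -0.7]
opening: 0.0502
grasp_force: 0.0
```

play_rows --steps '[[[0,0,0.015,0],[0,0,0.015,0],[0,0,0.015,0],[0,0,0.0115,0],[0,0,0,0]]]'

```text
time: 5.08
ee_pos: [0.5272, -0.1137, 0.1505]
tcp_rot: [-179.9, 0.1, 22.6]
wrist_force: [-1.0, 0.7, -0.2]
opening: 0.0501
grasp_force: 0.0
```

```bash
python3 - <<'E'
from h import *
c=redtip(.191)
cv2.imwrite('pics/e.png',c['img'])
o=bot.get_obs();print(bot.hold_point_z,o['q'],o['ee_pos'],o['wrist_force'],o['opening'])
a=cam('scene')['img'][120:210,150:240];b=cam('side')['img'][85:175,250:340]
cv2.imwrite('pics/f.png',cv2.resize(np.hstack([a,b]),None,fx=4.4,fy=4.4,interpolation=2))
E
```

```text
[244 282  16  13 163] [251.5 287.9] [ 0.5274 -0.1134  0.191 ]
0.0187 [-1.21745630e+01  2.73268826e+00 -1.08825062e+00  8.62333351e+01
  3.77665382e-04  1.45255085e+02] [ 0.52753753 -0.1138106   0.15177015] [0.78475325 0.32830823 0.03689797] 0.04976108474369465
```

View pics/f.png

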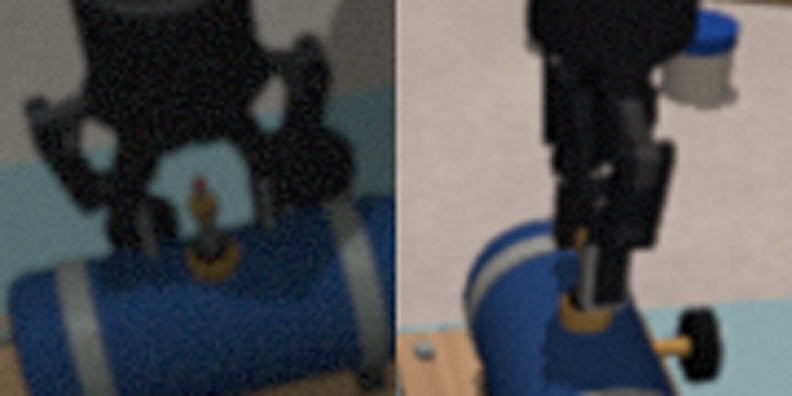

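The pads stand on either side of the nut, with the valve centred between them at about (205,205) in the left crop. I'm closing gently.

play_rows --steps '[[[0,0,0,0],[0,0,0,0],[0,0,0,0],[0,0,0,0],[0,0,0,0]]]' --gripper 0.02 --squeeze 25

```text
time: 5.65
ee_pos: [0.5279, -0.114, 0.152]
tcp_rot: [180.0, -0.0, 22.6]
wrist_force: [-0.2, -0.2, 0.9]
opening: 0.0203
grasp_force: 0.0
```

play_rows --steps '[[[0,0,0,0],[0,0,0,0],[0,0,0,0],[0,0,0,0],[0,0,0,0]]]' --gripper 0.008

```text
time: 6.07
ee_pos: [0.5278, -0.1138, 0.1519]
tcp_rot: [-180.0, -0.0, 22.6]
wrist_force: [-1.0, 2.3, 1.4]
opening: 0.0127
grasp_force: 24.3
```

```bash
python3 - <<'E'
from h import *
c=redtip(.191)
o=bot.get_obs();print(o)
E
```

```text
[246 281  16  13 154] [253.4 286.9] [ 0.5278 -0.1144  0.191 ]
{'time': 6.1167, 'q': array([-1.21808894e+01,  2.71169444e+00, -1.10165755e+00,  8.61870313e+01,
        1.00039709e-02,  1.45251509e+02]), 'qd': array([-0.00951623, -0.00155347, -0.13609318,  0.0261373 ,  0.05850074,
       -0.04794416]), 'joint_efforts': array([-9.74734314e-01, -4.92926502e+01,  4.67361653e+01, -4.24785549e-01,
       -4.93229795e-01, -6.04493252e-03]), 'ee_pos': array([ 0.52777927, -0.11387476,  0.15184614]), 'tcp_rot': array([-1.79991562e+02, -5.38706076e-03,  2.25676012e+01]), 'wrist_force': array([-0.32918932,  1.39450057,  1.46024728]), 'torque': array([0.41648354, 0.13771622, 0.04143086]), 'grasp_force': 24.314068341627717, 'opening': 0.012958196317735298}
```

play_rows --steps '[[[0,-0.0007,0,0],[0,0,-0.0002,-0.1],[0,0,-0.0002,-0.1],[0,0,-0.0002,-0.1],[0,0,-0.0002,-0.1]]]'

```text
time: 6.53
ee_pos: [0.5276, -0.1134, 0.1526]
tcp_rot: [180.0, 0.0, 45.8]
wrist_force: [-0.6, 1.6, 1.1]
opening: 0.0124
grasp_force: 24.3
```

play_rows --steps '[[[0,0,-0.0002,-0.1],[0,0,-0.0002,-0.1],[0,0,-0.0002,-0.1],[0,0,-0.0002,-0.1],[0,0,0,0]]]'

```text
time: 6.95
ee_pos: [0.5276, -0.1134, 0.1534]
tcp_rot: [180.0, 0.0, 68.7]
wrist_force: [0.7, 1.1, -0.1]
opening: 0.0124
grasp_force: 24.3
```

```bash
python3 - <<'E'
from h import *
c=redtip(.191)
o=bot.get_obs();print(o['ee_pos'],o['tcp_rot'],o['wrist_force'],o['torque'],o['opening'])
a=cam('scene')['img'][120:210,150:240];b=cam('side')['img'][85:175,250:340]
cv2.imwrite('pics/g.png',cv2.resize(np.hstack([a,b]),None,fx=4.4,fy=4.4,interpolation=2))
E
```

```text
[246 279  15  13 157] [253.1 285. ] [ 0.5281 -0.1142  0.191 ]
[462 331  32  32 229] [478.5 346.5] [ 0.6427 -0.2297  0.191 ]
[ 0.52755419 -0.11337323  0.15339147] [1.79992965e+02 6.35506099e-03 6.83089297e+01] [0.07550947 1.01582399 0.24337602] [ 0.17280321 -0.04400255  0.04645339] 0.012672268060125544
```

View pics/g.png

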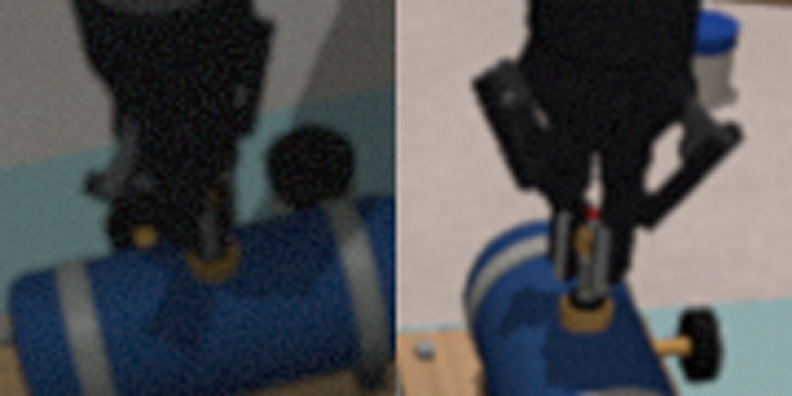

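The nut is held between the pads at about (585,240) in the right crop, with lateral force near zero. I'll keep unscrewing.

play_rows --steps '[[[0,0,-0.0002,-0.12],[0,0,-0.0002,-0.12],[0,0,-0.0002,-0.12],[0,0,-0.0002,-0.12],[0,0,-0.0002,-0.12]]]'

```text
time: 7.52
ee_pos: [0.5275, -0.1133, 0.1544]
tcp_rot: [180.0, -0.0, 102.9]
wrist_force: [0.2, 1.5, 2.5]
opening: 0.0124
grasp_force: 24.3
```

play_rows --steps '[[[0,0,-0.0002,-0.12],[0,0,-0.0002,-0.12],[0,0,-0.0002,-0.12],[0,0,-0.0002,-0.12],[0,0,-0.0002,-0.12]]]'

```text
time: 7.93
ee_pos: [0.5275, -0.1133, 0.1554]
tcp_rot: [180.0, -0.0, 137.3]
wrist_force: [-0.8, 1.6, 1.3]
opening: 0.0127
grasp_force: 24.4
```

play_rows --steps '[[[0,0,-0.0002,-0.12],[0,0,-0.0002,-0.12],[0,0,-0.0002,-0.12],[0,0,-0.0002,-0.12],[0,0,-0.0002,-0.12]]]'

```text
time: 8.35
ee_pos: [0.5274, -0.1132, 0.1565]
tcp_rot: [180.0, -0.0, 171.7]
wrist_force: [-1.7, 1.6, 2.0]
opening: 0.0128
grasp_force: 24.4
```

play_rows --steps '[[[0,0,-0.0002,-0.12],[0,0,-0.0002,-0.12],[0,0,-0.0002,-0.12],[0,0,-0.0002,-0.12],[0,0,-0.0003,-0.12]]]'

```text
time: 8.77
ee_pos: [0.5273, -0.1133, 0.1575]
tcp_rot: [180.0, -0.0, -153.9]
wrist_force: [-2.2, 1.2, 2.3]
opening: 0.0128
grasp_force: 24.4
```

```bash
python3 - <<'E'
from h import *
c=redtip(.191)
o=bot.get_obs();print(o['q'][5],o['ee_pos'],o['tcp_rot'],o['wrist_force'],o['torque'],o['opening'])
E
```

```text
[246 273  15  13 155] [252.9 279.3] [ 0.5286 -0.1128  0.191 ]
-38.7147358059443 [ 0.52726221 -0.11332406  0.15757659] [ 1.79988195e+02 -2.30085925e-02 -1.53412528e+02] [-1.51997821  1.04391556  1.68161012] [0.24811941 0.43041895 0.03015604] 0.01276553169162607
```

play_rows --steps '[[[0,0,-0.0002,-0.12],[0,0,-0.0002,-0.12],[0,0,-0.0002,-0.12],[0,0,-0.0002,-0.08],[0,0,0,0]]]'

```text
time: 9.23
ee_pos: [0.5275, -0.1134, 0.1583]
tcp_rot: [-180.0, -0.0, -128.9]
wrist_force: [-0.3, 1.4, 1.7]
opening: 0.0126
grasp_force: 24.3
```

```bash
python3 - <<'E'
from h import *
o=bot.get_obs();print(o['q'][5],o['tcp_rot'],o['wrist_force'],o['torque'],o['opening'])
E
```

```text
-63.17794719906861 [-1.79992582e+02 -5.65454884e-04 -1.28949427e+02] [-0.30693345  1.35923275  1.65354063] [ 0.18893367  0.12999218 -0.04191079] 0.012564311538223082
```

play_rows --steps '[[[0,0,-0.0002,-0.1],[0,0,-0.0002,-0.1],[0,0,0,-0.1],[0,0,0,-0.1],[0,0,0,0]]]'

```text
time: 9.65
ee_pos: [0.5273, -0.1135, 0.1584]
tcp_rot: [180.0, -0.0, -106.1]
wrist_force: [-0.0, -0.7, -0.8]
opening: 0.0128
grasp_force: 24.3
```

```bash
python3 - <<'E'
from h import *
c=redtip(.191);o=bot.get_obs();print(o['q'][5],o['tcp_rot'],o['wrist_force'],o['torque'],o['opening'],o['ee_pos'])
E
```

```text
[245 272  16  13 147] [252.5 278.3] [ 0.5283 -0.1127  0.191 ]
-85.79242100117652 [ 1.79965445e+02 -2.18591242e-02 -1.06336910e+02] [-0.80570589 -0.03000588 -1.51448531] [-0.06336246  0.21765923  0.01920307] 0.012111415101828246 [ 0.52731333 -0.1134267   0.15836528]
```

Total turn is about 4.03 rad, and the force pattern changed at the end, which suggests the nut reached its stop. I'll release, rise and check.

play_rows --steps '[[[0,0,0,0],[0,0,0,0],[0,0,0,0],[0,0,0,0],[0,0,0,0]]]' --gripper 0.05

```text
time: 10.12
ee_pos: [0.5276, -0.1133, 0.1587]
tcp_rot: [-180.0, -0.0, -106.0]
wrist_force: [1.2, 0.1, 0.1]
opening: 0.0499
grasp_force: 0.0
```

play_rows --steps '[[[0,0,-0.01,0],[0,0,-0.015,0],[0,0,-0.015,0],[0,0,-0.015,0],[0,0,-0.015,0]]]'

```text
time: 10.53
ee_pos: [0.5275, -0.1133, 0.2303]
tcp_rot: [-180.0, 0.0, -106.0]
wrist_force: [1.1, 0.2, 0.2]
opening: 0.0498
grasp_force: 0.0
```

play_rows --steps '[[[0,0,-0.01,0],[0,0,0,0],[0,0,0,0],[0,0,0,0],[0,0,0,0]]]' --gripper 0.0

```text
time: 10.95
ee_pos: [0.5272, -0.1133, 0.2377]
tcp_rot: [179.9, -0.0, -106.0]
wrist_force: [0.1, 0.4, -0.4]
opening: -0.0
grasp_force: 0.0
```

```bash
python3 - <<'E'
from h import *
w=redtip(.1915);redtip(.1915,'side')
o=bot.get_obs();print(o)
a=cam('scene')['img'][135:195,160:220];b=cam('side')['img'][115:175,265:325];c=w['img'][160:300,180:320]
r=lambda x:cv2.resize(x,(260,260),interpolation=2)
cv2.imwrite('pics/i.png',np.hstack([r(a),r(b),r(c)]))
E
```

```text
[248 210  10   9  71] [252.7 214.1] [ 0.5278 -0.1131  0.1915]
[218 106  21   8  61] [228.2 109.3] [ 0.6916 -0.186   0.1915]
{'time': 11.05, 'q': array([-1.21233727e+01,  3.72341772e+00,  9.47677278e+00,  9.58310541e+01,
       -2.81226295e-04, -8.61605773e+01]), 'qd': array([ 0.12030169,  0.00416768,  0.22937407,  0.11325231, -0.03524284,
       -0.05284961]), 'joint_efforts': array([-1.17919484e-03, -5.05832720e+01,  4.64412475e+01,  4.50143212e-03,
       -3.73661021e-05,  1.14170776e-03]), 'ee_pos': array([ 0.5272397 , -0.11325681,  0.23783958]), 'tcp_rot': array([ 1.79922494e+02, -5.48335656e-03, -1.05962792e+02]), 'wrist_force': array([0.36675975, 0.17361949, 0.1213515 ]), 'torque': array([-0.04006545,  0.02026944,  0.03451008]), 'grasp_force': 0.0, 'opening': -0.00024911541434693404}
```

View pics/i.png

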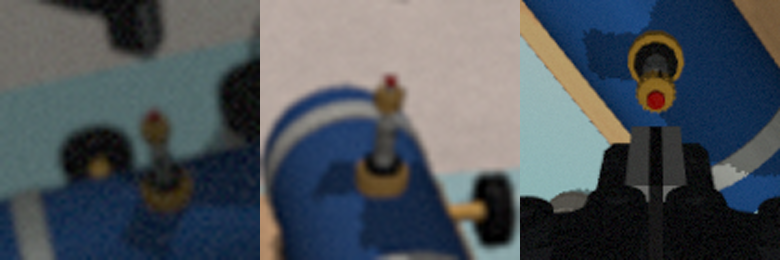

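The nut now rides high, just under the red tip (at (655,100) in the wrist crop), so it is unscrewed. The fingers are shut. I'm lowering them over the tip.

play_rows --steps '[[[0,-0.0004,0.015,0],[0,0,0.015,0],[0,0,0.01,0],[0,0,0.002,0],[0,0,0,0]]]'

```text
time: 11.57
ee_pos: [0.5275, -0.1133, 0.196]
tcp_rot: [179.9, -0.0, -106.0]
wrist_force: [0.7, 0.6, 1.0]
opening: -0.0002
grasp_force: 0.0
```

```bash
python3 - <<'E'
from h import *
f=[]
for i in range(4):
    cam('side'); o=bot.get_obs(); f.append(o['wrist_force'])
print(np.mean(f,0),np.std(f,0),o['ee_pos'])
E
```

```text
[-0.20443523 -0.21331064  0.35062953] [0.55445011 0.0964396  0.29772655] [ 0.52821289 -0.11350316  0.19759769]
```

play_rows --steps '[[[0,0,0.0004,0],[0,0,0.0004,0],[0,0,0.0004,0],[0,0,0.0003,0],[0,0,0,0]]]'

```text
time: 12.18
ee_pos: [0.5279, -0.1134, 0.1951]
tcp_rot: [180.0, -0.0, -106.0]
wrist_force: [-0.3, 1.0, 0.4]
opening: -0.0005
grasp_force: 0.0
```

play_rows --steps '[[[0,0,0.0004,0],[0,0,0.0004,0],[0,0,0.0004,0],[0,0,0.0003,0],[0,0,0,0]]]'

```text
time: 12.6
ee_pos: [0.5279, -0.1134, 0.1936]
tcp_rot: [180.0, 0.0, -106.0]
wrist_force: [0.6, -0.1, -0.1]
opening: 0.0002
grasp_force: 0.0
```

play_rows --steps '[[[0,0,0.0004,0],[0,0,0.0004,0],[0,0,0.0004,0],[0,0,0.0003,0],[0,0,0,0]]]'

```text
time: 13.02
ee_pos: [0.528, -0.1135, 0.1924]
tcp_rot: [-180.0, 0.0, -106.0]
wrist_force: [0.2, 0.7, 2.1]
opening: -0.0003
grasp_force: 1.0
```

play_rows --steps '[[[0,0,0.0003,0],[0,0,0.0003,0],[0,0,0.0003,0],[0,0,0,0],[0,0,0,0]]]'

```text
time: 13.43
ee_pos: [0.5279, -0.1135, 0.1913]
tcp_rot: [-180.0, 0.0, -106.0]
wrist_force: [0.6, 0.2, 3.2]
opening: -0.0002
grasp_force: 1.3
```

play_rows --steps '[[[0,0,0.0003,0],[0,0,0.0002,0],[0,0,0.0002,0],[0,0,0,0],[0,0,0,0]]]'

```text
time: 13.85
ee_pos: [0.528, -0.1134, 0.1906]
tcp_rot: [-180.0, 0.0, -106.0]
wrist_force: [0.7, 0.0, 2.5]
opening: -0.0002
grasp_force: 1.4
```

play_rows --steps '[[[0,0,0.0003,0],[0,0,0.0002,0],[0,0,0.0002,0],[0,0,0,0],[0,0,0,0]]]'

```text
time: 14.27
ee_pos: [0.5279, -0.1135, 0.1899]
tcp_rot: [-180.0, 0.0, -106.0]
wrist_force: [-0.1, 0.4, 3.0]
opening: 0.0
grasp_force: 1.5
```

play_rows --steps '[[[0,0,0.0003,0],[0,0,0.0002,0],[0,0,0.0002,0],[0,0,0,0],[0,0,0,0]]]'

```text
time: 14.68
ee_pos: [0.5279, -0.1134, 0.1892]
tcp_rot: [180.0, 0.0, -106.0]
wrist_force: [0.4, -0.0, 4.0]
opening: 0.0002
grasp_force: 1.7
```

play_rows --steps '[[[0,0,0.0003,0],[0,0,0.0002,0],[0,0,0.0002,0],[0,0,0,0],[0,0,0,0]]]'

```text
time: 15.1
ee_pos: [0.5279, -0.1135, 0.1885]
tcp_rot: [-180.0, -0.0, -106.0]
wrist_force: [-0.2, 0.2, 3.7]
opening: -0.0001
grasp_force: 1.8
```

play_rows --steps '[[[0,0,0.0003,0],[0,0,0.0002,0],[0,0,0.0002,0],[0,0,0,0],[0,0,0,0]]]'

```text
time: 15.52
ee_pos: [0.528, -0.1135, 0.188]
tcp_rot: [-180.0, 0.0, -106.0]
wrist_force: [0.3, -0.2, 5.1]
opening: -0.0002
grasp_force: 2.5
```

play_rows --steps '[[[0,0,0.0002,0],[0,0,0.0001,0],[0,0,0,0],[0,0,0,0],[0,0,0,0]]]'

```text
time: 15.93
ee_pos: [0.528, -0.1135, 0.1878]
tcp_rot: [-180.0, 0.0, -106.0]
wrist_force: [0.5, 0.1, 5.4]
opening: -0.0
grasp_force: 2.9
```

play_rows --steps '[[[0,0,0.0002,0],[0,0,0.0002,0],[0,0,0,0],[0,0,0,0],[0,0,0,0]]]'

```text
time: 16.35
ee_pos: [0.5281, -0.1135, 0.1876]
tcp_rot: [-179.9, 0.0, -106.0]
wrist_force: [0.5, -0.7, 6.9]
opening: 0.0001
grasp_force: 3.5
```

play_rows --steps '[[[0,0,0.0002,0],[0,0,0.0002,0],[0,0,0.0002,0],[0,0,0.0002,0],[0,0,0,0]]]'

```text
time: 16.77
ee_pos: [0.5283, -0.1135, 0.1872]
tcp_rot: [-179.9, 0.0, -106.0]
wrist_force: [-0.0, -0.1, 9.8]
opening: -0.0001
grasp_force: 4.7
```

play_rows --steps '[[[0,0,0.0001,0],[0,0,0,0],[0,0,0,0],[0,0,0,0],[0,0,0,0]]]'

```text
time: 17.18
ee_pos: [0.5283, -0.1135, 0.1872]
tcp_rot: [-179.9, 0.0, -106.0]
wrist_force: [0.1, 0.3, 9.5]
opening: 0.0
grasp_force: 4.8
```

play_rows --steps '[[[0,0,0,0],[0,0,0,0],[0,0,0,0],[0,0,0,0],[0,0,0,0]]]'

```text
time: 17.6
ee_pos: [0.5283, -0.1135, 0.1872]
tcp_rot: [-179.9, 0.0, -106.0]
wrist_force: [-0.6, 0.1, 8.4]
opening: 0.0005
grasp_force: 4.8
```

play_rows --steps '[[[0,0,0,0],[0,0,0,0],[0,0,0,0],[0,0,0,0],[0,0,0,0]]]'

```text
time: 18.02
ee_pos: [0.5283, -0.1135, 0.1872]
tcp_rot: [-179.9, 0.0, -106.0]
wrist_force: [-0.7, -0.7, 9.1]
opening: 0.0002
grasp_force: 4.8
```

play_rows --steps '[[[0,0,0,0],[0,0,0,0],[0,0,0,0],[0,0,0,0],[0,0,0,0]]]'

```text
time: 18.43
ee_pos: [0.5283, -0.1135, 0.1872]
tcp_rot: [-179.9, 0.0, -106.0]
wrist_force: [-0.6, -0.2, 9.1]
opening: 0.0
grasp_force: 4.8
```

Held for more than 1.6 s at about 9.5 N. I'm retreating.

play_rows --steps '[[[0,0,-0.002,0],[0,0,-0.003,0],[0,0,-0.005,0],[0,0,-0.01,0],[0,0,-0.015,0]]]'

```text
time: 18.85
ee_pos: [0.5273, -0.1133, 0.2206]
tcp_rot: [179.8, -0.0, -106.0]
wrist_force: [0.4, 0.7, 0.7]
opening: 0.0002
grasp_force: 0.0
```

play_rows --steps '[[[0,0,-0.015,0],[0,0,-0.015,0],[0,0,0,0],[0,0,0,0],[0,0,0,0]]]'

```text
time: 19.27
ee_pos: [0.5278, -0.1134, 0.2505]
tcp_rot: [179.9, -0.0, -106.0]
wrist_force: [0.4, -0.4, -0.6]
opening: -0.0002
grasp_force: 0.0
```

```bash
python3 - <<'E'
from h import *
w=redtip(.1915)
a=cam('scene')['img'][135:195,160:220];b=cam('side')['img'][115:175,265:325];c=w['img'][140:260,190:310]
r=lambda x:cv2.resize(x,(260,260),interpolation=2)
cv2.imwrite('pics/j.png',np.hstack([r(a),r(b),r(c)]))
E
```

```text
[249 204  10   9  60] [253.6 208. ] [ 0.5278 -0.113   0.1915]
```

View pics/j.png

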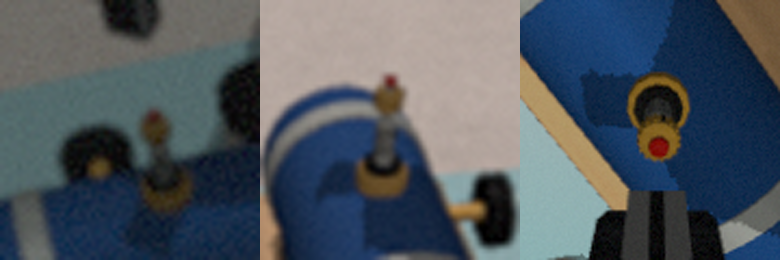

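The tip has sprung back (at (390,80) in the side crop), the nut is still up and the stem is upright.

```bash
python3 -c "
from workcell import bot
print(bot.job_done())"
```

```text
the job is handed in; nothing more can be done
None
```

I handed the job in at about 19 s, with no verdict returned: the lock nut is unscrewed to its stop (hand turned about 4.03 rad), the red tip was held on its seat at about 9.5 N for over 1.6 s and sprang back, and in the last pictures the nut is still up and the stem upright.

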